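# Load the next round bar under the swing-arm drill guide

### The job

Load the drill jig with the next bar: swing its drill-guide arm by the black knob well clear of the V-block, take the front bar from the sloped feeder so that the next one rolls down to the stop, and lay it gently down in the V, lying along it and centred in its length. Then swing the arm back over the bar until it is fully home against its stop, and let go. Leave the other two bars in the feeder, and leave the things lying around where they are.

Things in the scene. Friction and masses are not known exactly. Their poses are not given: they have to be found in the camera images.
- feeder: Sloped feeder, fixed to the table: dark steel track rising along its x by 12 degrees, three round bars side by side on it, each lying along its y. Foot plate 153 x 75 x 8 mm. Origin on the table straight below the stop seat, axes as there; it spans x -33..120 mm. Its rear end with the walls is at most 82 mm high.
- drill_jig: Drill jig, fixed to the table: dark base plate 193 x 110 x 12 mm carrying the V-block, a pillar and a thin stop pin. Origin on the table straight below the V seat, axes as there; plate spans x -65..128, y -55..55 mm. Pin 10 mm thick at x 72, y 20 mm, top 96 mm above the table.
- v_seat (a point): Where the centre of the bar lies when seated in the jig's V-block, 48 mm above the table. Axes: x toward the pillar, y along the V (so along the seated bar), z up. V-block: bright steel, 54 mm along x, 40 along y, top 45 mm above the table, 90 degree V open upward. A centred 60 mm bar stands out 10 mm at each end, so fingers can hold it by its end faces as it is laid down.
- swing_pivot (a point): Point on the upright pivot axis of the swing arm, at the height of the middle of the knob (128 mm above the table); 100 mm along jig x from the V seat. The pillar, 30 mm across, and its bolt reach 109 mm above the table. Axes as the jig's.
- guide_arm (a joint): Swing angle of the grey arm (30 mm wide flat bar, 84 to 98 mm above the table), rad. 0: home against its stop, pointing along jig -x, drill bush over the V seat; grows to 1.7 (end stop) counterclockwise from above: the knob moves first along jig -y. Starts at 0 to 0.3, over the work. Stays where left (about 1 N at the knob moves it).
- swing_knob (a point): Middle of the upright black cylindrical knob near the arm's free end: 22 mm diameter, from 104 to 152 mm above the table (this point at 128 mm), 140 mm from the pivot axis, free all round above the arm. It can be gripped from above at any yaw and may turn in the grip. Its x axis points along the arm towards the pivot.
- bush_mouth (a point): Lower mouth of the steel drill bush on the arm, 72 mm above the table (bush 26 mm diameter, top 104 mm), 100 mm from the pivot axis; 9 mm above a seated bar when the arm is home.
- stop_seat (a point): Where the centre of the front bar lies at the feeder's stop, 55 mm above the table. Axes: x level, up the track; y along the bars; z up. Here track and stop lip are only 40 mm wide, so both ends of the bar stand out 10 mm, free for fingers. The lip, in front, reaches 3 mm above the bar's centre. Side walls (71 mm over all) begin 28 mm behind it.
- bar_a_center (a point): Centre of the front bar, the one against the stop: plain steel round bar, 30 mm diameter, 60 mm long, 0.15 to 0.3 kg. y is its long axis. The next bar touches it from behind, so it is pinched by its flat end faces (60 mm apart) from above and lifted straight up; it can also be laid in the V that way.
- bar_b_center (a point): Centre of the second bar, just like the first; it rolls down to the stop by itself when the first is lifted out.
- bar_c_center (a point): Centre of the third bar, just like the first; it follows the second, 30 mm behind it.
- setup_block: Bystander: steel setup block with holes, 51 x 76 x 25 mm; origin at the centre of its underside.
- tape: Bystander: yellow tape measure, 40 x 82 x 70 mm; origin at the centre of its underside.
- tube_offcut: Bystander: square steel tube, 29 x 120 x 29 mm; origin at the centre of its underside, length along its y.
- angle_piece: Bystander: piece of angle iron, 110 x 38 x 38 mm; origin at the centre of its underside, length along its x.
There are look-alikes about, which are no part of the job. Leave any blue look-alike of the part that bears bar_a_center alone.

How it is judged:
On the way, in this order (a step that is already met when the one before it is completed fails the run):
1. the arm is swung well clear of the V-block (at least 0.9 rad), all three bars still in the feeder (value of joint guide_arm above 0.9 rad and distance of bar_a_center from where it was at the start of the episode below 0.01 m), for 0.2 s.
2. with the arm still clear, the front bar lies in the V, along it and centred within 8 mm, released, and the next bar has rolled to the stop (value of joint guide_arm above 0.9 rad and contact force between the fingers and bar_a below 0.5 N and horizontal distance between bar_a_center and v_seat below 0.008 m and z of bar_a_center in the frame of v_seat between -0.004 and 0.004 m and angle between the y axis of bar_a_center and the y axis of v_seat, either way round below 0.1 rad and distance between bar_b_center and stop_seat below 0.006 m and distance between bar_c_center and stop_seat below 0.04 m), for 0.2 s.
At the end, for the whole second after the job is handed in: The front bar lies at rest in the V-block, its centre within 8 mm of the V seat sideways and 4 mm in height, along the V within 0.1 rad; the arm is home over it (under 0.06 rad) and still; the second bar lies at the stop (within 6 mm) and the third right behind it (within 40 mm of the stop seat) (horizontal distance between bar_a_center and v_seat below 0.008 m and z of bar_a_center in the frame of v_seat between -0.004 and 0.004 m and angle between the y axis of bar_a_center and the y axis of v_seat, either way round below 0.1 rad and distance between bar_b_center and stop_seat below 0.006 m and distance between bar_c_center and stop_seat below 0.04 m and value of joint guide_arm below 0.06 rad and velocity of joint guide_arm between -0.05 and 0.05 rad/s and linear speed of each of bar_a, bar_b below 0.02 m/s); the robot touches nothing.
It fails at once if the bar is dropped or thrown into the V (faster than 0.6 m/s within 50 mm of the seat) (distance between bar_a_center and v_seat below 0.05 m and linear speed of bar_a above 0.6 m/s).
It fails at once if a bystander is moved by more than 30 mm (distance of any of setup_block, tape, tube_offcut, angle_piece from where it was at the start of the episode above 0.03 m).
It fails at once if the second or third bar leaves the feeder (distance between any of bar_b_center, bar_c_center and stop_seat above 0.1 m).
It also fails if it takes over 72 s, if anything falls off the work surface, if the arm or the gripper's body presses on something with over 40 N, if the wrist force passes 120 N, or if a joint passes its speed limit or range.

### The arm

A 7-joint arm with a two-finger parallel gripper is mounted at the origin on the work surface; the furniture and walls round the work are solid. World frame = base frame: x ahead of the robot, y to its left, z up, the work surface at z = 0. Lengths are in m, angles in rad, forces in N, time in s.
With the tool pointing down it reaches from about 0.425 to 0.95 m from the base axis. Payload 16.7 kg.
Tool frame: the origin (TCP) lies at the very end of the fingers, on their centre line; the grasp point (between the pads) lies 19 mm behind it; z points along the fingers, y is the line along which they close (so a half turn about z gives the same grasp; the last joint's range is limited). The gripper opens to 94 mm and grips with 3 to 60 N. Pads are 16 mm wide; open, the fingers measure 119 mm over their backs; the gripper's body (75 mm by 177 mm) begins 78 mm behind the grasp point.
Start: joints at [-1.339, 0.426, 0.074, 1.606, -0.034, 1.111, -0.067], TCP at [0.251, 0.627, 0.205] pointing down, gripper open.
Joint ranges: [-2.85, 2.85], [-0.5, 2.14], [-1.23, 1.37], [0.21, 2.46], [-1.02, 4.16], [0.16, 2.05], [-2.73, 2.73]. Speed limits (rad/s): [1.89, 1.89, 2.39, 2.39, 3.01, 3.01, 3.01].

### API

Orientations are given as a rotation vector (axis times angle).
In Python, from cell import r gives the robot as it stands.
- The arm moves only by the tool servo_tool, never from a script. Its argument "steps" is text: rows parted by semicolons, each of 6 numbers parted by spaces: the shift along the tool's x, y, z in units of 0.3 m (1.0 is 0.3 m), then the turn, a rotation vector about the tool's x, y, z in units of pi rad (1.0 is pi rad). In form: dx dy dz rx ry rz; .... A call has 1 to 20 rows; each row is the pose to reach, as a shift and turn from the pose commanded when the call began, along the tool's axes at that moment, turning the shorter way round; what a row does not reach only later rows make up. A row lasts 1/12 s, in which the tool goes at most 41.7 mm and 7.16 degrees, less where a joint would pass 70% of its speed; a pose out of reach is approached as far as the arm can. A call with a number of a shift or a turn outside -1 to 1 is refused whole. A call with a gripper value outside its range is refused whole. "jaw" is the closure, from -1 (fully open) to 1 (shut), set as the call begins (left out, the last holds). The fingers move at their own pace and stop on an object; "squeeze" is the grip in N (left out, the last holds). Time passes only in rows, so rows that repeat a pose let the fingers close. It gives the time, the measured TCP pose, the force, the opening and the grip force at its end, in the units of the state.
- r.sense(): the state, without advancing time (a new reading comes with each control period).
- r.grab_frame(name): name is "scene" or "top" or "wrist"; returns (picture, depth): 384x512x3 uint8, red, green, blue; 384x512 float32, m along the optical axis (not along the pixel's ray), 0 where there is no reading.
- r.camera_model(name): a dict with "mtx" (3x3 intrinsics, pixels), "xyz" and "attitude" of the camera in the world. Camera axes: x right, y down, z forward; pixel columns grow to the right and rows downward; lengths in m; the calibration is good to about 2 mm. A picture is of the moment at which its call begins: read the wrist's pose just before it. camera_model takes no time and is no camera call; for the wrist camera it gives the pose at the moment of the call.
- r.sign_off(): hands the job in; it is judged then, once.
The state is a dict: "time": time; "joints": joint angles; "qd": joint speeds; "joint_efforts": joint torques, N m; "eef_pos": TCP position; "eef_rot": TCP orientation; "contact_force": force on the tool from outside, world axes, zero at the start; "ft_torque": the same for the moment, N m; "grip_width": finger opening in m; "gripper_force": force on a finger pad.
Only numpy, scipy, OpenCV 4.12 (cv2) and the standard library are available. Lean on these libraries where they do the work, as an engineer would, in place of code of your own. Each camera call takes 0.05 s, during which the arm holds its last target. There are 200 camera calls.

## Working session

There is one attempt and no reset: what is moved stays moved. The work goes in short steps, Python scripts to look and compute and a tool call to move; the robot and the scene stay as the last step left them, time stands still between calls to the robot, and variables do not carry over. Pictures are saved under pics/ and viewed, at most 10 in all, crops included, and the job is handed in when it is done.

Besides the shell and the picture viewer there is one more tool, called after "Call:" as name(argument=value, ...) on one line, values as JSON. servo_tool: Moves the arm, as the interface text tells. Its arguments: {"type":"object","properties":{"steps":{"type":"string"},"jaw":{"type":"number"},"squeeze":{"type":"number"}},"required":["steps"]}

```bash
mkdir -p pics; ls; python3 - <<'E'
from cell import r
import cv2,numpy as np
for n in("scene","top"):
    p,d=r.grab_frame(n); np.savez(f"{n}.npz",p=p,d=d,**r.camera_model(n)); cv2.imwrite(f"pics/{n}.png",p[:,:,::-1]); m=r.camera_model(n);print(n,m)
print(r.sense())
E
```

```text
pics
scene {'mtx': array([[368.39012358,   0.        , 256.91578475],
       [  0.        , 368.39012358, 189.06691821],
       [  0.        ,   0.        ,   1.        ]]), 'xyz': array([-0.22219291, -0.65662117,  0.9475147 ]), 'attitude': array([-2.09407475,  1.05005759, -0.44463938])}
top {'mtx': array([[395.81464062,   0.        , 249.76410364],
       [  0.        , 395.81464062, 189.87661972],
       [  0.        ,   0.        ,   1.        ]]), 'xyz': array([ 0.45555489, -0.05429701,  1.12743373]), 'attitude': array([-2.21527739,  2.18814045, -0.08607674])}
{'time': 0.1, 'joints': array([-1.33950881,  0.42664053,  0.07385905,  1.60656004, -0.03405802,
        1.11078848, -0.06708786]), 'qd': array([ 4.71981405e-05, -6.82393640e-04,  1.45379740e-03, -2.53495541e-03,
        1.52495509e-03,  9.94838588e-04, -3.54424676e-04]), 'joint_efforts': array([ 8.36493855e-03, -9.37463522e+01,  3.67635012e+00, -4.55033362e+01,
       -4.86938108e-02,  1.68978487e-02,  2.95492100e-05]), 'eef_pos': array([0.25075872, 0.62626159, 0.20485761]), 'eef_rot': array([-5.94524281e-01, -3.08472417e+00,  1.78045326e-03]), 'contact_force': array([0.22773539, 1.04592769, 0.54972039]), 'ft_torque': array([ 0.03174735,  0.02793227, -0.04598331]), 'gripper_force': 0.0, 'grip_width': 0.09393599352206575}
```

View pics/top.png

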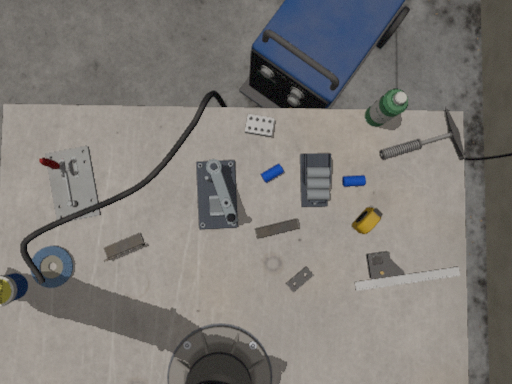

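View pics/scene.png

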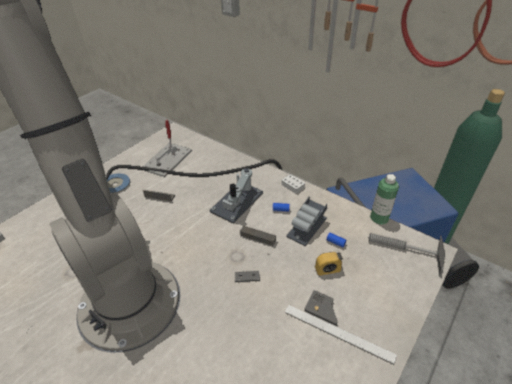

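The top view shows the jig at about (217,195), with its pillar at (213,166) and knob at (231,217). The feeder is at (317,180), with bars at y≈172, 184 and 195; the front bar is the lowest, (318,195), nearest the short end of the plate. Things that could be taken for bar_a are the blue rods at (273,173) and (354,181), and bars b and c at (318,184) and (318,172). I choose the grey one at (318,195).

```bash
cat > h.py <<'E'
import numpy as np,cv2
from scipy.spatial.transform import Rotation as R
def load(n): return dict(np.load(f"{n}.npz"))
def cast(c,uv,z):
    uv=np.atleast_2d(uv).astype(float); d=np.c_[uv,np.ones(len(uv))]@np.linalg.inv(c["mtx"]).T@R.from_rotvec(c["attitude"]).as_matrix().T
    return c["xyz"]+d*((z-c["xyz"][2])/d[:,2])[:,None]
def cloud(c):
    v,u=np.mgrid[:384,:512]; d=np.stack([u,v,np.ones_like(u)],-1)@np.linalg.inv(c["mtx"]).T*c["d"][...,None]
    return d@R.from_rotvec(c["attitude"]).as_matrix().T+c["xyz"]
E
python3 - <<'E'
from h import *
c=load("top");W=cloud(c);p=c["p"]
a=cv2.resize(p[140:240,180:345,::-1],None,fx=4.8,fy=4.8,interpolation=cv2.INTER_CUBIC);cv2.imwrite("pics/crop.png",a)
np.set_printoptions(precision=4,suppress=True)
Z=W[...,2]
print((Z[140:236:3,190:244:4]*1000).astype(int));print((Z[146:214:3,294:340:3]*1000).astype(int))
E
```

```text
[[  -2    2   -3   -2    1   -1    0    0   -1   -1    1   -1    0   -2]
 [  -1    1   -2    0    2    0    0   -2   -1    2   -1    4    0   -1]
 [   0    1    0   -4    0   -1    0   -1   -1    1   -2 1127    0    0]
 [  -2   -3   -3    0    0    2    0    0    0    0   -1    0   -1    0]
 [   2    2    0    0   -2   -3    0    0    0   -1    0   -1   -4   -1]
 [   0   -2    0   -2    1    0    1   -2    0   -6    0   -6    0    0]
 [  -1    2   -3    0   -2    0    0    0   -4    0    2    1    0   -4]
 [   0    1   11   14   14   98  101   99   13   11   20   11    2    2]
 [   1   -1   21   10   99  108  108   98   12   11   19   12    1    0]
 [   1   -1   11   11   97  109  108   96   23   12   13    9    0   -5]
 [  -3   -4    9   10   15  102  101   97   19   11    9    9    4    3]
 [  -2    0   10    9    8   98   97   97   11   12   11   10    0    0]
 [   2    0   10   12   94   11   95   97   96   11   15   12    2    0]
 [   0    1   14   15   92   16   99   97   97   10   12    9   -3    0]
 [   0    1   14   11   10   11   96   99   94   10   14   13   -1   -4]
 [   
[... 1710 characters left out ...]
65 78 81 82 81 82 81 82 69  0  1  1]
 [ 0  0  8 53 64 74 77 78 75 76 73 78 69 -4 -1  1]
 [ 4 -1  7 46 65 72 69 73 68 74 68 72 64  0 -3  0]
 [-3 -2  5 46 58 74 72 72 75 74 74 76 65 -4  0 -2]
 [-2  0  4  6 64 77 73 74 74 71 73 70  1  0 -3  0]
 [ 0  0 -1  9 59 66 66 62 63 60 60 59 -2  0 -1 -3]
 [-3  0  1  8 60 68 69 66 63 71 64 68 -4 -2 -1 -2]
 [-2 -3 -1  6 57 70 69 68 66 68 70 67  0  2 -1 -5]
 [ 0  0 -3  6 53 63 63 67 66 65 65 66  0 -4  0  0]
 [ 0 -2  0  3  7 44 54 58 51 53 53  0  1  0  0 -2]
 [ 1  1  0  5  4  6  6 10  5  7  5  2 -3  0 -1  2]
 [ 0  0 -2  6 11  3  5  3  2  0 -2 -4  0 -1  0  1]
 [-1 -2 -1  1  0 -2 -4 -5 -1 -3  1  0  0  3 -2  0]
 [ 0  0  1  0 -1 -1  0  2  0  0 -2  1 -2  3  0  2]]
```

View pics/crop.png

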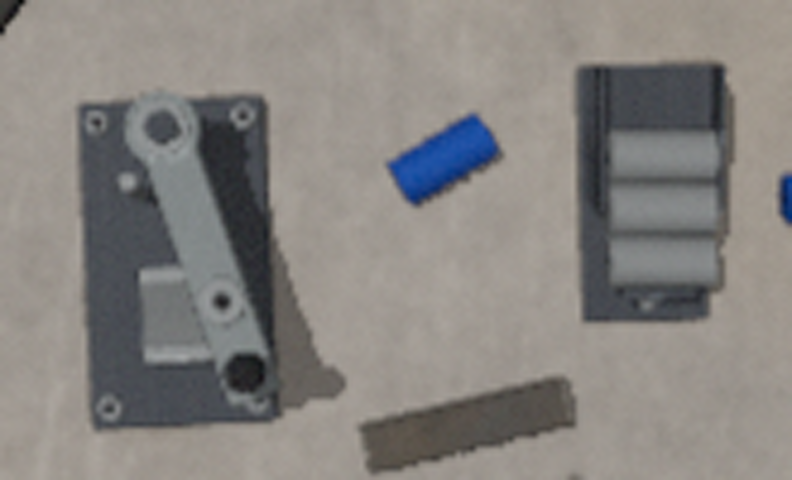

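```bash
cat > m.py <<'E'
from h import *
np.set_printoptions(precision=4,suppress=True)
c=load("top");W=cloud(c);Z=W[...,2];v,u=np.mgrid[:384,:512]
box=lambda a,b,e,f:(u>a)&(u<b)&(v>e)&(v<f)
def rect(m,z):
    m=cv2.morphologyEx(m.astype(np.uint8),cv2.MORPH_OPEN,np.ones((3,3)))
    cs=cv2.findContours(m,0,1)[0]; q=max(cs,key=cv2.contourArea)[:,0]
    P=cast(c,q,z)[:,:2]; return cv2.minAreaRect((P*1000).astype(np.float32))
fill=box(192,244,155,235)&(Z>6)&(Z<.2*0+1); print("jig any",rect(box(190,246,152,236)&(Z>.006)&(Z<.022)|box(198,232,163,225)&(Z<.3),.012))
print("feeder plate low",rect(box(294,340,146,214)&(Z>.004)&(Z<.3),.008))
b=box(304,336,164,204)&(Z>.062)&(Z<.1)
k=box(220,244,208,230)&(Z>.14)&(Z<.16); P=W[k]; print("knob",np.median(P,0),cv2.minEnclosingCircle((P[:,:2]*1000).astype(np.float32)),k.sum())
k=box(200,226,155,178)&(Z>.09)&(Z<.12);P=W[k];print("pillar disc",cv2.minEnclosingCircle((P[:,:2]*1000).astype(np.float32)),P[:,:2].mean(0))
# light grey bars by brightness
g=cv2.cvtColor(c["p"],cv2.COLOR_RGB2GRAY)
bm=box(303,334,163,203)&(g>100)&(Z>.055)
print("bars mask rect",rect(bm,.07),bm.sum())
# bar A ends by brightness between dark bounds
for y in range(164,206): print(y,g[y,302:336])
E
python3 m.py
```

```text
jig any ((508.4421081542969, 17.576072692871094), (192.31163024902344, 109.68457794189453), 3.6487598419189453)
feeder plate low ((552.9921875, -262.20751953125), (152.16961669921875, 86.06700897216797), 0.250712126493454)
knob [ 0.4449 -0.026   0.1515] ((445.12835693359375, -26.275545120239258), 10.577214241027832) 62
pillar disc ((566.2230224609375, 21.821533203125), 29.74947738647461) [0.5703 0.0199]
bars mask rect ((537.9273681640625, -258.62744140625), (21.579710006713867, 59.46559143066406), 0.7493112087249756) 599
164 [ 66  62  47  65  51  62  71  72  72  70  72  70  70  72  71  72  69  71
  72  74  72  72  71  73  77  73  43  37  68  90  93 141 152 153]
165 [ 63  64  46  69  47  64  73  71  70  71  72  68  70  74  74  75  74  74
  72  74  71  76  71  72  75  73  48  44  65  90  92 142 154 153]
166 [ 61  58  43  66  52  68  68  70  69  65  66  65  70  71  67  73  68  74
  73  71  69  69  65  65  66  68  47  45  63  86  95 143 154 155]
167 [ 60  59  50  65  55  91  99  96  95  94  99  96  97  95  95  95  96  97
  99  98  94  94  96  93  91  93  90  61  85  95  95 144 155 155]
1
[... 4732 characters left out ...]
73  68  71  74  62  60  76  76  79  77  74  86  91  89  79  70
  69  66  67  67  64  47  63  86 132 144 147 149 151 151 152 154]
202 [ 74  75  73  73  72  74  74  71  74  64  59  83  89  93  86  77  60  52
  54  53  45  51  48  47  69  94 149 159 153 147 148 150 153 152]
203 [ 73  74  73  71  75  73  70  76  75  64  50  89 119 113  84  67  58  66
  60  61  68  65  67  62  73  93 147 155 150 151 148 150 148 154]
204 [ 71  71  76  75  72  69  73  73  74  75  65  84 103  95  78  72  75  72
  71  72  77  76  73  72  74  97 145 156 154 153 150 148 149 152]
205 [ 71  75  73  74  71  75  74  75  74  71  74  73  76  73  73  73  75  74
  76  71  76  76  77  74  75  99 144 154 153 154 151 150 150 151]
```

The crop confirms the grey front bar at crop (665,262), with the stop lip just below it. The jig yaw is about 3.65°, V seat ≈ (0.477, 0.0156), pivot ≈ (0.577, 0.022) and knob ≈ (0.445, -0.026), which agrees with the 140 mm radius. I'll set out for the knob.

Call:
servo_tool(steps="-0.79 -0.64 0 0 0 -0.12;-0.79 -0.64 0 0 0 -0.12;-0.79 -0.64 0 0 0 -0.12;-0.79 -0.64 0 0 0 -0.12;-0.79 -0.64 0 0 0 -0.12;-0.79 -0.64 0 0 0 -0.12;-0.79 -0.64 0 0 0 -0.12;-0.79 -0.64 0 0 0 -0.12;-0.79 -0.64 0 0 0 -0.12", jaw=-1, squeeze=15)

```text
time: 0.85
eef_pos: [0.4017, 0.3563, 0.2056]
eef_rot: [0.015, 3.141, -0.001]
contact_force: [-0.3, -0.3, 0.7]
grip_width: 0.0943
gripper_force: 0.0
```

```bash
cat >> h.py <<'E'
def to(xyz,yaw=None):
    """tool-frame shift (0.3 m units) and turn (pi units) to world point, tool down, y axis at yaw deg"""
    from cell import r
    s=r.sense(); T=R.from_rotvec(s["eef_rot"]); d=T.inv().apply(np.array(xyz)-s["eef_pos"])/.3
    o=[0,0,0]
    if yaw is not None:
        a=np.radians(yaw); y=np.array([np.cos(a),np.sin(a),0]); z=np.array([0,0,-1.]); G=R.from_matrix(np.c_[np.cross(y,z),y,z]); o=(T.inv()*G).as_rotvec()/np.pi
    print(np.round(s["eef_pos"],4),"F",np.round(s["contact_force"],1),"t",round(s["time"],2),"w",round(s["grip_width"],4),"->",np.round(d,3),np.round(o,4))
E
python3 - <<'E'
from h import *
c=load("top"); print(cast(c,[[317.8,193.8],[306.7,193.8],[328.6,193.8]],.068))
to((.445,-.026,.16),90)
E
```

```text
[[ 0.50893635 -0.25851619  0.068     ]
 [ 0.5085555  -0.22856869  0.068     ]
 [ 0.50930733 -0.28768765  0.068     ]]
[0.4017 0.3563 0.2056] F [-0.3 -0.3  0.7] t 0.85 w 0.0943 -> [-0.156 -1.273  0.153] [-0.0003  0.0001 -0.0031]
```

Call:
servo_tool(steps="-0.1 -1 0 0 0 -0.003;-0.1 -1 0 0 0 -0.003;-0.1 -1 0 0 0 -0.003;-0.1 -1 0 0 0 -0.003;-0.1 -1 0 0 0 -0.003;-0.1 -1 0 0 0 -0.003;-0.1 -1 0 0 0 -0.003;-0.1 -1 0 0 0 -0.003")

```text
time: 1.52
eef_pos: [0.4283, 0.0553, 0.2056]
eef_rot: [-0.002, 3.142, -0.001]
contact_force: [0.3, -0.5, -0.1]
grip_width: 0.094
gripper_force: 0.0
```

```bash
python3 - <<'E'
from h import *
to((.445,-.026,.112),90)
E
```

```text
[0.4283 0.0553 0.2056] F [ 0.3 -0.5 -0.1] t 1.52 w 0.094 -> [-0.055 -0.271  0.312] [-0.0001  0.      0.0003]
```

Call:
servo_tool(steps="-0.055 -0.27 0 0 0 0;-0.055 -0.27 0 0 0 0;-0.055 -0.27 0.08 0 0 0;-0.055 -0.27 0.16 0 0 0;-0.055 -0.27 0.24 0 0 0;-0.055 -0.27 0.31 0 0 0;-0.055 -0.27 0.31 0 0 0")

```text
time: 2.1
eef_pos: [0.4434, -0.0203, 0.1094]
eef_rot: [0.01, -3.137, 0.002]
contact_force: [-1.6, 0.5, -0.5]
grip_width: 0.0941
gripper_force: 0.0
```

Call:
servo_tool(steps="0 0 0 0 0 0;0 0 0 0 0 0;0 0 0 0 0 0;0 0 0 0 0 0;0 0 0 0 0 0;0 0 0 0 0 0", jaw=1)

```text
time: 2.6
eef_pos: [0.4456, -0.0206, 0.113]
eef_rot: [-0.009, 3.141, 0.001]
contact_force: [-0.7, 0.4, 0.6]
grip_width: 0.0572
gripper_force: 0.0
```

```bash
python3 - <<'E'
from h import *
to((.445,-.026,.112),90)
p=np.array([.5768,.022]); 
from cell import r
k=r.sense()["eef_pos"]
v=k[:2]-p; print(np.hypot(*v), np.degrees(np.arctan2(*v[::-1]))%360-183.65)
a0=np.arctan2(*v[::-1]); L=np.hypot(*v)
for da in np.radians(np.arange(4,72,4)):
    q=p+L*np.array([np.cos(a0+da),np.sin(a0+da)])-k[:2]; print(round(np.degrees(da)),np.round([-q[0]/.3,q[1]/.3],3))
E
```

```text
[ 0.4456 -0.0206  0.113 ] F [-0.7  0.4  0.6] t 2.6 w 0.0572 -> [ 0.002 -0.018  0.003] [0.0001 0.0003 0.0018]
0.13793357449614493 14.34014339461055
4 [-0.011 -0.03 ]
8 [-0.024 -0.059]
12 [-0.039 -0.088]
16 [-0.056 -0.115]
20 [-0.075 -0.141]
24 [-0.096 -0.166]
28 [-0.118 -0.189]
32 [-0.142 -0.21 ]
36 [-0.167 -0.23 ]
40 [-0.194 -0.248]
44 [-0.221 -0.264]
48 [-0.25  -0.278]
52 [-0.28 -0.29]
56 [-0.31 -0.3 ]
60 [-0.342 -0.308]
64 [-0.373 -0.313]
68 [-0.405 -0.317]
```

Call:
servo_tool(steps="0 -0.018 0 0 0 0;0 -0.018 0 0 0 0;0 -0.018 0 0 0 0;0 -0.018 0 0 0 0;0 -0.018 0 0 0 0;0 -0.018 0 0 0 0;0 -0.018 0 0 0 0;0 -0.018 0 0 0 0")

```text
time: 3.27
eef_pos: [0.4452, -0.0262, 0.1124]
eef_rot: [0.009, -3.141, 0.0]
contact_force: [-0.4, -2.6, 0.4]
grip_width: 0.0218
gripper_force: 15.0
```

```bash
python3 - <<'E'
from h import *
to((.445,-.026,.112),90)
from cell import r
p=np.array([.5768,.022]); k=r.sense()["eef_pos"]
v=k[:2]-p; a0=np.arctan2(*v[::-1]); L=np.hypot(*v); print(L, np.degrees(a0)%360-183.65)
for da in np.radians(np.arange(4,72,4)):
    q=p+L*np.array([np.cos(a0+da),np.sin(a0+da)])-k[:2]; print(round(np.degrees(da)),np.round([-q[0]/.3,q[1]/.3],3))
E
```

```text
[ 0.4452 -0.0262  0.1124] F [-0.4 -2.6  0.4] t 3.27 w 0.0218 -> [0.001 0.001 0.001] [-0.0001 -0.0001  0.0018]
0.14019161156645846 16.471817271131755
4 [-0.012 -0.03 ]
8 [-0.027 -0.06 ]
12 [-0.043 -0.088]
16 [-0.061 -0.115]
20 [-0.081 -0.14 ]
24 [-0.103 -0.165]
28 [-0.127 -0.187]
32 [-0.152 -0.208]
36 [-0.178 -0.227]
40 [-0.206 -0.244]
44 [-0.235 -0.26 ]
48 [-0.265 -0.273]
52 [-0.295 -0.284]
56 [-0.327 -0.293]
60 [-0.359 -0.3  ]
64 [-0.391 -0.304]
68 [-0.423 -0.306]
```

Call:
servo_tool(steps="-0.012 -0.03 0 0 0 0;-0.027 -0.06 0 0 0 0;-0.043 -0.088 0 0 0 0;-0.061 -0.115 0 0 0 0;-0.081 -0.14 0 0 0 0;-0.103 -0.165 0 0 0 0;-0.127 -0.187 0 0 0 0;-0.152 -0.208 0 0 0 0;-0.178 -0.227 0 0 0 0;-0.206 -0.244 0 0 0 0;-0.235 -0.26 0 0 0 0;-0.265 -0.273 0 0 0 0;-0.295 -0.284 0 0 0 0;-0.327 -0.293 0 0 0 0;-0.359 -0.3 0 0 0 0;-0.391 -0.304 0 0 0 0;-0.391 -0.304 0 0 0 0;-0.391 -0.304 0 0 0 0")

```text
time: 4.77
eef_pos: [0.5644, -0.1185, 0.1125]
eef_rot: [-0.007, 3.141, -0.003]
contact_force: [0.8, -5.8, 3.1]
grip_width: 0.0202
gripper_force: 14.5
```

Call:
servo_tool(steps="0 0 0 0 0 0;0 0 0 0 0 0;0 0 0 0 0 0;0 0 0 0 0 0", jaw=-1)

```text
time: 5.1
eef_pos: [0.5632, -0.1166, 0.1123]
eef_rot: [0.009, -3.141, -0.0]
contact_force: [0.3, 0.5, 0.1]
grip_width: 0.0436
gripper_force: 0.0
```

Call:
servo_tool(steps="0 0 -0.1 0 0 0;0 0 -0.2 0 0 0;0 0 -0.3 0 0 0;0 0 -0.3 0 0 0")

```text
time: 5.43
eef_pos: [0.5655, -0.1173, 0.2077]
eef_rot: [-0.008, 3.135, 0.0]
contact_force: [0.2, -0.7, 0.5]
grip_width: 0.0703
gripper_force: 0.0
```

```bash
python3 - <<'E'
from h import *
to((.51,-.258,.14),90.7)
E
```

```text
[ 0.5655 -0.1173  0.2077] F [ 0.2 -0.7  0.5] t 5.43 w 0.0703 -> [ 0.189 -0.468  0.224] [ 0.      0.0021 -0.0022]
```

Call:
servo_tool(steps="0.189 -0.468 0 0 0 -0.002;0.189 -0.468 0 0 0 -0.002;0.189 -0.468 0 0 0 -0.002;0.189 -0.468 0 0 0 -0.002;0.189 -0.468 0 0 0 -0.002;0.189 -0.468 0 0 0 -0.002;0.189 -0.468 0 0 0 -0.002")

```text
time: 6.02
eef_pos: [0.5076, -0.2567, 0.2023]
eef_rot: [-0.019, 3.142, 0.001]
contact_force: [0.3, -0.8, 0.6]
grip_width: 0.0939
gripper_force: 0.0
```

```bash
cat > w.py <<'E'
import sys
from h import *
from cell import r
n,o=sys.argv[1:3]
m=r.camera_model(n);p,d=r.grab_frame(n);np.savez(o+".npz",p=p,d=d,**m);cv2.imwrite(f"pics/{o}.png",p[:,:,::-1]);print(m["xyz"])
E
python3 w.py wrist w1; python3 w.py top t1; python3 - <<'E'
from h import *
to((.51,-.258,.14),90.7)
c=load("t1");W=cloud(c);Z=W[...,2]
k=(Z>.14)&(Z<.16);k[:,:230]=0;k[:,280:]=0;k[220:]=0;k[:140]=0
P=W[k];print(P.mean(0),k.sum(),np.argwhere(k).mean(0))
E
```

```text
[ 0.43864575 -0.25784362  0.38192748]
[ 0.45555489 -0.05429701  1.12743373]
[ 0.5079 -0.2561  0.2023] F [ 0.3 -0.  -0.7] t 6.12 w 0.094 -> [-0.007 -0.007  0.208] [ 0.0001 -0.      0.0005]
[ 0.55495461 -0.11606712  0.15085601] 64 [172.9375  267.03125]
```

View pics/w1.png

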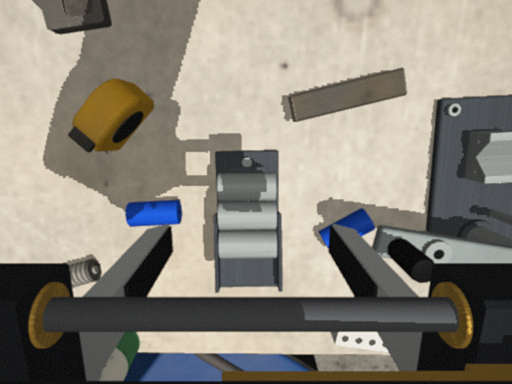

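Wrist view: the front bar is at about (247,186) with its ends at columns 218 and 277. The knob is swung away to (410,258), and the V-block is open at (492,157).

```bash
python3 - <<'E'
from h import *
c=load("w1");g=cv2.cvtColor(c["p"],cv2.COLOR_RGB2GRAY)
print(c["mtx"])
for y in(178,183,188,193): print(y,g[y,208:288])
print(g[165:240,247])
W=cloud(c);print(np.round(W[165:240:3,247]*1000).astype(int).tolist())
print(cast(c,[[218,185],[277,185],[247.5,185]],.065))
# V block edges
Z=W[...,2];m=(Z>.025)&(Z<.055);m[:,:455]=0;m[:120]=0;m[200:]=0;P=W[m];print(P.min(0),P.max(0))
E
```

```text
[[318.15609301   0.         250.26991672]
 [  0.         318.15609301 197.65833087]
 [  0.           0.           1.        ]]
178 [119 125 122 124 123 125 121 106  74 101 143 151 148 128  97  97  99  92
 102  99  97  96  97  99  97  95  98  94  92  96  97  99  94  99  99  97
  97  96  94  97  93  97  95  99  95  94  95  97  95  95  99  95  97  97
  92  97  99 113 139 153 150 147 147 149 150 147 147 133  94  89 144 211
 218 213 213 213 211 212 210 213]
183 [118 118 118 123 120 119 117 106  90 134 178 183 178 162 116 107 105 105
 107 104 108 106 106 107 104 106 103 106 106 108 105 105 108 105 104 106
 105 106 106 108 106 104 109 104 108 104 107 106 108 106 105 107 104 105
 107 106 109 107 134 175 180 182 179 182 180 180 180 166 118  92 143 217
 222 218 222 221 221 220 223 223]
188 [145 124 115 118 115 121 115 107 104 142 189 196 192 195 174 128 106 108
 110 112 110 113 113 109 110 103 109 108 109 111 112 109 108 113 109 111
 110 110 110 108 106 108 108 110 112 109 112 110 108 109 109 108 110 109
 107 111 107 110 140 182 193 191 193 193 191 191 194 179 135 101 157 216
 224 227 227 227 
[... 569 characters left out ...]
0 187 193 181 178 175 177 171 163 142 103  76  84  99 112 124 131 142
 150 155 162]
[[492, -261, 13], [489, -261, 55], [492, -260, 54], [494, -260, 61], [497, -260, 63], [499, -260, 67], [502, -260, 68], [505, -260, 70], [508, -260, 71], [511, -260, 70], [515, -260, 68], [518, -260, 66], [523, -260, 60], [524, -260, 68], [526, -260, 71], [529, -260, 73], [532, -260, 74], [534, -260, 76], [537, -260, 76], [541, -260, 76], [545, -260, 74], [549, -260, 72], [552, -260, 70], [554, -260, 74], [556, -260, 78]]
[[ 0.50529157 -0.28971068  0.065     ]
 [ 0.50444511 -0.22972392  0.065     ]
 [ 0.50486834 -0.25971738  0.065     ]]
[ 0.44742006 -0.00936334  0.0250241 ] [0.50359771 0.03244173 0.04739819]
```

Call:
servo_tool(steps="-0.004 -0.009 0.1 0 0 0;-0.004 -0.009 0.2 0 0 0;-0.004 -0.009 0.3 0 0 0;-0.004 -0.009 0.39 0 0 0;-0.004 -0.009 0.45 0 0 0;-0.004 -0.009 0.5 0 0 0;-0.004 -0.009 0.53 0 0 0;-0.004 -0.009 0.541 0 0 0;-0.004 -0.009 0.541 0 0 0")

```text
time: 6.87
eef_pos: [0.5086, -0.2595, 0.0398]
eef_rot: [0.02, -3.141, -0.0]
contact_force: [0.3, 0.4, 0.3]
grip_width: 0.0942
gripper_force: 0.0
```

```bash
python3 - <<'E'
from h import *
to((.509,-.259,.04),90.7)
E
```

```text
[ 0.5086 -0.2595  0.0398] F [0.3 0.4 0.3] t 6.87 w 0.0942 -> [-0.002  0.002 -0.001] [ 0.0001 -0.0003  0.0002]
```

Call:
servo_tool(steps="0 0 0 0 0 0;0 0 0 0 0 0;0 0 0 0 0 0;0 0 0 0 0 0;0 0 0 0 0 0;0 0 0 0 0 0;0 0 0 0 0 0;0 0 0 0 0 0;0 0 0 0 0 0", jaw=1, squeeze=35)

```text
time: 7.62
eef_pos: [0.5086, -0.2602, 0.0405]
eef_rot: [-0.019, 3.141, -0.0]
contact_force: [-1.4, 0.5, 7.5]
grip_width: 0.0601
gripper_force: 34.9
```

Call:
servo_tool(steps="0 0 -0.02 0 0 0;0 0 -0.05 0 0 0;0 0 -0.09 0 0 0;0 0 -0.15 0 0 0;0 0 -0.22 0 0 0;0 0 -0.3 0 0 0;0 0 -0.38 0 0 0;0 0 -0.45 0 0 0;0 0 -0.5 0 0 0;0 0 -0.5 0 0 0")

```text
time: 8.45
eef_pos: [0.5097, -0.2609, 0.1941]
eef_rot: [-0.018, 3.137, -0.002]
contact_force: [0.6, -1.0, -2.9]
grip_width: 0.0594
gripper_force: 34.9
```

```bash
python3 w.py wrist w2; python3 - <<'E'
from h import *
to((.477,.0145,.19),93.65)
E
```

```text
[ 0.43990141 -0.26172534  0.37344653]
[ 0.5091 -0.2604  0.1922] F [-0.9  0.1 -3.5] t 8.5 w 0.0597 -> [0.096 0.918 0.007] [-0.0002  0.001  -0.0165]
```

View pics/w2.png

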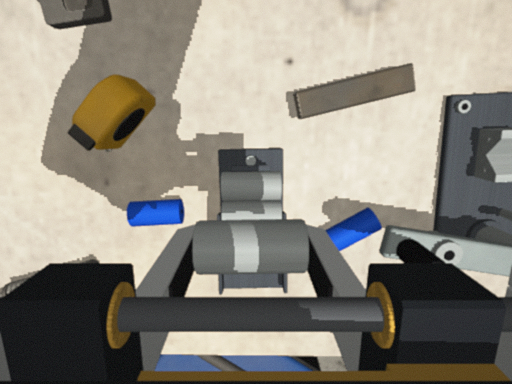

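The bar is held at (250,247), and bar b has rolled down to the stop at (251,186). Next I carry it over the V.

Call:
servo_tool(steps="0.01 0.1 0 0 0 -0.002;0.02 0.2 0 0 0 -0.004;0.03 0.3 0 0 0 -0.006;0.042 0.4 0 0 0 -0.008;0.052 0.5 0 0 0 -0.01;0.063 0.6 0 0 0 -0.011;0.074 0.7 0 0 0 -0.013;0.084 0.8 0 0 0 -0.015;0.092 0.88 0 0 0 -0.0165;0.096 0.918 0 0 0 -0.0165;0.096 0.918 0 0 0 -0.0165;0.096 0.918 0 0 0 -0.0165")

```text
time: 9.5
eef_pos: [0.4759, 0.0151, 0.1896]
eef_rot: [0.102, -3.139, 0.001]
contact_force: [0.1, -0.8, -2.9]
grip_width: 0.0598
gripper_force: 34.9
```

```bash
python3 w.py wrist w3; python3 - <<'E'
from h import *
to((.477,.0145,.19),93.65)
E
```

```text
[0.40727713 0.01040712 0.36929283]
[0.476  0.0143 0.1897] F [-0.1 -1.3 -2.3] t 9.55 w 0.0599 -> [-0.003  0.    -0.001] [-0.0001 -0.0003 -0.0001]
```

View pics/w3.png

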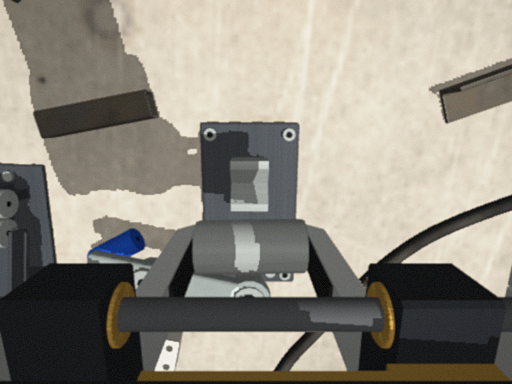

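Wrist view: the V-block spans columns 231–269 and rows 158–211, straight below the held bar centred at column 250.

```bash
python3 - <<'E'
from h import *
c=load("w3")
P=cast(c,[[231,184],[269,184],[250,158],[250,211]],.045);print(P, P[:2].mean(0),P[2:].mean(0))
Q=cast(c,[[210,134],[289,134]],.012);print(Q,Q.mean(0))
W=cloud(c);m=(W[...,2]>.025)&(W[...,2]<.055);m[:,:225]=0;m[:,276:]=0;m[:150]=0;m[218:]=0
q=cv2.minAreaRect((W[m][:,:2]*1000).astype(np.float32));print(q)
E
```

```text
[[ 0.47477081 -0.00538777  0.045     ]
 [ 0.47213197  0.03402153  0.045     ]
 [ 0.44649803  0.01252241  0.045     ]
 [ 0.50261707  0.01626041  0.045     ]] [0.47345139 0.01431688 0.045     ] [0.47455755 0.01439141 0.045     ]
[[ 0.42704266 -0.03302192  0.012     ]
 [ 0.42123379  0.05387449  0.012     ]] [0.42413823 0.01042628 0.012     ]
((475.31268310546875, 13.593417167663574), (53.26315689086914, 39.972164154052734), 3.8406145572662354)
```

Call:
servo_tool(steps="0 0 0.08 0 0 0;0 0 0.16 0 0 0;0 0 0.24 0 0 0;0 0 0.31 0 0 0;0 0 0.37 0 0 0;0 0 0.42 0 0 0;0 0 0.45 0 0 0;0 0 0.47 0 0 0;0 0 0.485 0 0 0;0 0 0.495 0 0 0;0 0 0.5 0 0 0;0 0 0.505 0 0 0;0 0 0.505 0 0 0")

```text
time: 10.63
eef_pos: [0.4766, 0.015, 0.0389]
eef_rot: [-0.1, 3.139, 0.0]
contact_force: [-0.1, 0.5, -2.5]
grip_width: 0.06
gripper_force: 34.9
```

```bash
python3 - <<'E'
from h import *
to((.476,.0142,.033),93.65)
E
```

```text
[0.4766 0.015  0.0389] F [-0.1  0.5 -2.5] t 10.63 w 0.06 -> [ 0.002 -0.003  0.02 ] [0.     0.0002 0.    ]
```

Call:
servo_tool(steps="0 0 0.004 0 0 0;0 0 0.008 0 0 0;0 0 0.012 0 0 0;0 0 0.015 0 0 0;0 0 0.018 0 0 0;0 0 0.02 0 0 0;0 0 0.02 0 0 0")

```text
time: 11.22
eef_pos: [0.4766, 0.0151, 0.0336]
eef_rot: [-0.1, 3.14, 0.001]
contact_force: [-8.5, 0.9, 27.1]
grip_width: 0.0598
gripper_force: 35.0
```

Call:
servo_tool(steps="0.002 0 -0.004 0 0 0;0.002 0 -0.004 0 0 0;0.002 0 -0.004 0 0 0;0.002 0 -0.004 0 0 0;0.002 0 -0.004 0 0 0;0.002 0 -0.004 0 0 0", jaw=-1)

```text
time: 11.72
eef_pos: [0.4758, 0.0149, 0.0338]
eef_rot: [0.1, -3.14, 0.0]
contact_force: [0.1, 0.1, -0.1]
grip_width: 0.0935
gripper_force: 0.0
```

Call:
servo_tool(steps="0 0 -0.03 0 0 0;0 0 -0.1 0 0 0;0 0 -0.2 0 0 0;0 0 -0.3 0 0 0;0 0 -0.4 0 0 0;0 0 -0.5 0 0 0;0 0 -0.57 0 0 0;0 0 -0.57 0 0 0")

```text
time: 12.38
eef_pos: [0.4777, 0.015, 0.2095]
eef_rot: [-0.099, 3.134, 0.003]
contact_force: [0.1, 0.7, 1.2]
grip_width: 0.0938
gripper_force: 0.0
```

```bash
python3 w.py wrist w4;python3 w.py top t4; python3 - <<'E'
from h import *
c=load("w4");W=cloud(c);m=(W[...,2]>.054)&(W[...,2]<.072)&(abs(W[...,0]-.476)<.03)&(abs(W[...,1]-.0145)<.05)
P=W[m];print(m.sum(),P.min(0),P.max(0),P.mean(0),cv2.minAreaRect((P[:,:2]*1000).astype(np.float32)))
c=load("t4");W=cloud(c);Z=W[...,2]
k=(Z>.14)&(Z<.16)&(abs(W[...,0]-.55)<.05)&(abs(W[...,1]+.11)<.06);K=W[k].mean(0);print("knob",K,k.sum())
m=(Z>.055)&(Z<.08)&(abs(W[...,0]-.476)<.03)&(abs(W[...,1]-.0145)<.05);print("bar top view",W[m].mean(0) if m.any() else 0)
m=(Z>.058)&(Z<.1)&(abs(W[...,0]-.525)<.045)&(abs(W[...,1]+.2585)<.025)
print("feeder z by x:",[(x,round(np.median(W[m][abs(W[m][:,0]-x/1000)<.002][:,2])*1000)) for x in range(492,570,6) if (abs(W[m][:,0]-x/1000)<.002).any()])
to((K[0],K[1],.112),90)
E
```

```text
[0.40785832 0.00997214 0.38867826]
[ 0.45555489 -0.05429701  1.12743373]
1400 [ 0.46024764 -0.01572882  0.05403732] [0.48972073 0.0453979  0.06519617] [0.47405288 0.01479269 0.06087782] ((475.1124572753906, 14.862863540649414), (26.28439712524414, 60.20768356323242), 3.8901093006134033)
knob [ 0.55497704 -0.11608221  0.15065105] 64
bar top view 0
feeder z by x: [(498, 64), (504, 69), (510, 70), (516, 68), (522, 63), (528, 71), (534, 74), (540, 75), (546, 74), (552, 70)]
[0.4761 0.015  0.2058] F [-0.5 -0.1  0. ] t 12.48 w 0.0936 -> [-0.234 -0.453  0.313] [0.0002 0.0006 0.0203]
```

View pics/w4.png

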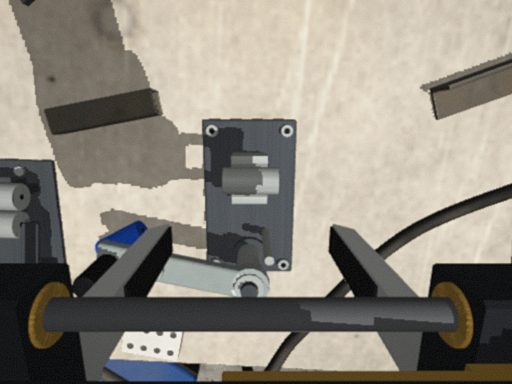

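The bar lies in the V (around (250,181)), centred to about 1 mm. The feeder profile shows bar b at the stop and bar c behind it. Back to the knob.

Call:
servo_tool(steps="-0.234 -0.453 0 0 0 0.02;-0.234 -0.453 0 0 0 0.02;-0.234 -0.453 0 0 0 0.02;-0.234 -0.453 0 0 0 0.02;-0.234 -0.453 0 0 0 0.02;-0.234 -0.453 0.1 0 0 0.02;-0.234 -0.453 0.2 0 0 0.02;-0.234 -0.453 0.27 0 0 0.02;-0.234 -0.453 0.31 0 0 0.02;-0.234 -0.453 0.31 0 0 0.02")

```text
time: 13.32
eef_pos: [0.5525, -0.1159, 0.109]
eef_rot: [0.001, -3.136, 0.0]
contact_force: [0.1, 0.9, 0.2]
grip_width: 0.094
gripper_force: 0.0
```

Call:
servo_tool(steps="0 0 0 0 0 0;0 0 0 0 0 0;0 0 0 0 0 0;0 0 0 0 0 0;0 0 0 0 0 0;0 0 0 0 0 0;0 0 0 0 0 0;0 0 0 0 0 0;0 0 0 0 0 0;0 0 0 0 0 0;0 0 0 0 0 0;0 0 0 0 0 0;0 0 0 0 0 0;0 0 0 0 0 0", jaw=1, squeeze=25)

```text
time: 14.48
eef_pos: [0.5541, -0.1184, 0.1119]
eef_rot: [-0.001, -3.141, 0.003]
contact_force: [-1.2, -11.3, -0.9]
grip_width: 0.0216
gripper_force: 25.0
```

```bash
python3 - <<'E'
from h import *
to((.555,-.116,.112),90)
from cell import r
p=np.array([.5763,.0207]); k=r.sense()["eef_pos"]
v=k[:2]-p; a0=np.arctan2(*v[::-1]); L=np.hypot(*v); h=np.degrees(a0)%360-183.75;print(L,h)
for t in [74,70,66,62,58,54,50,46,42,38,34,30,26,22,18,14,10,7,4,2,0,-1,-2]:
    a=np.radians(t-h)+a0; q=p+L*np.array([np.cos(a),np.sin(a)])-k[:2]; print(t,np.round([-q[0]/.3,q[1]/.3],3))
E
```

```text
[ 0.5541 -0.1184  0.1119] F [ -1.2 -11.3  -0.9] t 14.48 w 0.0216 -> [-0.003  0.008 -0.   ] [-0.0007 -0.     -0.0003]
0.14088543183868993 77.20095637757174
74 [0.026 0.005]
70 [0.058 0.013]
66 [0.089 0.023]
62 [0.119 0.036]
58 [0.148 0.05 ]
54 [0.177 0.067]
50 [0.204 0.085]
46 [0.23  0.105]
42 [0.254 0.127]
38 [0.277 0.151]
34 [0.297 0.176]
30 [0.317 0.203]
26 [0.334 0.231]
22 [0.349 0.26 ]
18 [0.362 0.29 ]
14 [0.373 0.321]
10 [0.382 0.352]
7 [0.388 0.376]
4 [0.391 0.4  ]
2 [0.393 0.417]
0 [0.395 0.433]
-1 [0.395 0.441]
-2 [0.396 0.449]
```

Call:
servo_tool(steps="0.026 0.002 0 0 0 0;0.058 0.008 0 0 0 0;0.089 0.018 0 0 0 0;0.119 0.03 0 0 0 0;0.148 0.044 0 0 0 0;0.177 0.061 0 0 0 0;0.204 0.08 0 0 0 0;0.23 0.1 0 0 0 0;0.254 0.122 0 0 0 0;0.277 0.147 0 0 0 0;0.297 0.172 0 0 0 0;0.317 0.2 0 0 0 0;0.334 0.229 0 0 0 0;0.349 0.258 0 0 0 0;0.362 0.289 0 0 0 0;0.373 0.32 0 0 0 0;0.382 0.352 0 0 0 0;0.382 0.352 0 0 0 0")

```text
time: 15.98
eef_pos: [0.4385, -0.0097, 0.1116]
eef_rot: [0.003, -3.14, -0.0]
contact_force: [-4.1, -0.4, -1.8]
grip_width: 0.0214
gripper_force: 25.0
```

```bash
python3 w.py top t5; python3 - <<'E'
from h import *
# home knob target
p=np.array([.5763,.0207])
for t in(6,3,0,-1,-2):
    a=np.radians(183.75+t);print(t);to((*(p+.14*np.array([np.cos(a),np.sin(a)])),.112),90)
E
```

```text
[ 0.45555489 -0.05429701  1.12743373]
6
[ 0.4386 -0.0103  0.1115] F [-5.9 -0.5 -3.3] t 16.03 w 0.0218 -> [ 0.001  0.024 -0.002] [ 0.     -0.0006  0.0007]
3
[ 0.4386 -0.0103  0.1115] F [-5.9 -0.5 -3.3] t 16.03 w 0.0218 -> [ 0.004  0.049 -0.002] [ 0.     -0.0006  0.0007]
0
[ 0.4386 -0.0103  0.1115] F [-5.9 -0.5 -3.3] t 16.03 w 0.0218 -> [ 0.007  0.073 -0.002] [ 0.     -0.0006  0.0007]
-1
[ 0.4386 -0.0103  0.1115] F [-5.9 -0.5 -3.3] t 16.03 w 0.0218 -> [ 0.007  0.081 -0.002] [ 0.     -0.0006  0.0007]
-2
[ 0.4386 -0.0103  0.1115] F [-5.9 -0.5 -3.3] t 16.03 w 0.0218 -> [ 0.007  0.089 -0.002] [ 0.     -0.0006  0.0007]
```

Call:
servo_tool(steps="0 0.02 0 0 0 0;0.002 0.04 0 0 0 0;0.003 0.055 0 0 0 0;0.004 0.065 0 0 0 0;0.005 0.073 0 0 0 0;0.005 0.078 0 0 0 0;0.005 0.083 0 0 0 0;0.005 0.083 0 0 0 0;0.005 0.083 0 0 0 0")

```text
time: 16.78
eef_pos: [0.4371, 0.0112, 0.1115]
eef_rot: [-0.002, -3.139, 0.004]
contact_force: [-7.0, -16.4, 2.5]
grip_width: 0.0214
gripper_force: 25.0
```

Call:
servo_tool(steps="0 0 0 0 0 0;0 0 0 0 0 0;0 0 0 0 0 0;0 0 0 0 0 0;0 0 0 0 0 0;0 0 0 0 0 0;0 0 0 0 0 0;0 0 0 0 0 0;0 0 0 0 0 0;0 0 0 0 0 0", jaw=-1)

```text
time: 17.62
eef_pos: [0.4383, 0.0142, 0.1119]
eef_rot: [-0.001, 3.142, 0.0]
contact_force: [0.2, -0.9, -0.3]
grip_width: 0.0849
gripper_force: 0.0
```

Call:
servo_tool(steps="0 0 -0.08 0 0 0;0 0 -0.18 0 0 0;0 0 -0.3 0 0 0;0 0 -0.42 0 0 0;0 0 -0.5 0 0 0;0 0 -0.5 0 0 0;0 0 -0.5 0 0 0")

```text
time: 18.2
eef_pos: [0.4389, 0.0144, 0.2629]
eef_rot: [-0.002, 3.139, 0.002]
contact_force: [-0.3, 0.4, -1.1]
grip_width: 0.0937
gripper_force: 0.0
```

Call:
servo_tool(steps="0 0.13 0 0 0 0;0 0.26 0 0 0 0;0 0.39 0 0 0 0;0 0.52 0 0 0 0;0 0.65 0 0 0 0;0 0.78 0 0 0 0;0 0.8 0 0 0 0;0 0.8 0 0 0 0")

```text
time: 18.87
eef_pos: [0.437, 0.2563, 0.2599]
eef_rot: [0.007, -3.139, 0.003]
contact_force: [0.3, -0.3, -0.3]
grip_width: 0.0941
gripper_force: 0.0
```

```bash
python3 w.py top t6; python3 - <<'E'
from h import *
c=load("t6");W=cloud(c);Z=W[...,2]
k=(Z>.14)&(Z<.16)&(abs(W[...,0]-.44)<.05)&(abs(W[...,1])<.06);K=W[k].mean(0);print("knob",K,k.sum())
for p in([.5763,.0207],[.5768,.022]):
  v=K[:2]-p;print(np.degrees(np.arctan2(v[1],v[0]))%360-183.75)
m=(Z>.058)&(Z<.1)&(abs(W[...,0]-.525)<.045)&(abs(W[...,1]+.2585)<.025)
print([(x,round(np.median(W[m][abs(W[m][:,0]-x/1000)<.002][:,2])*1000)) for x in range(492,570,6) if (abs(W[m][:,0]-x/1000)<.002).any()])
cv2.imwrite("pics/c6.png",cv2.resize(c["p"][140:240,180:345,::-1],None,fx=4.8,fy=4.8,interpolation=cv2.INTER_CUBIC))
to((0,0,0))
E
```

```text
[ 0.45555489 -0.05429701  1.12743373]
knob [0.43712286 0.01276035 0.15087671] 63
-0.484982041045356
0.034604549857391476
[(498, 62), (504, 68), (510, 69), (516, 68), (522, 63), (528, 71), (534, 75), (540, 74), (546, 73), (552, 70)]
[0.4374 0.2543 0.2602] F [ 0.3 -0.4  1. ] t 18.92 w 0.0938 -> [ 1.458 -0.842  0.872] [0 0 0]
```

View pics/c6.png

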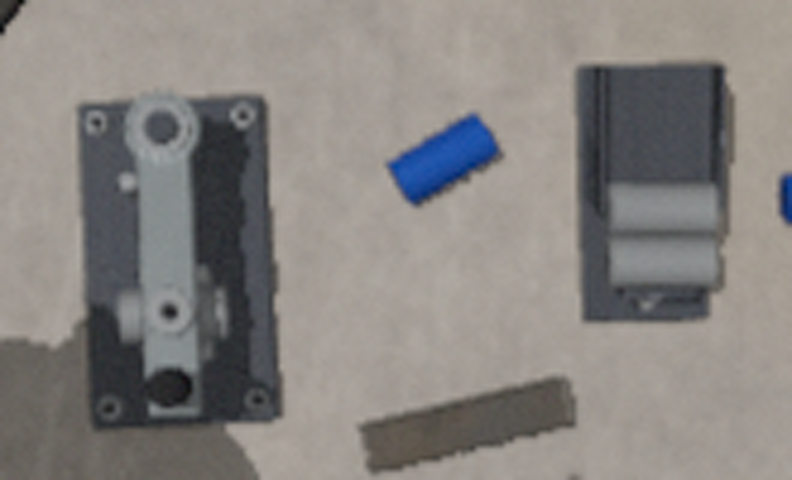

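The crop shows the arm home over the bar (bush at (170,312), knob at (168,386)). The bar lies in the V on both sides of it, and two bars sit at the feeder stop. Handing in.

```bash
python3 -c "
from cell import r
print(r.sign_off())"
```

```text
the job is handed in; nothing more can be done
None
```

The job is handed in: by my last camera check the front bar lies centred in the V to about 1 mm, the drill-guide arm is home over it and released, and the other two bars are at the feeder stop; the sign-off returned no verdict.

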